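Load battery modules through the spring flaps of an isolated enclosure

ROBOT

A 7-joint arm with a two-finger parallel gripper is mounted at the origin on the work surface. World frame = base frame: x ahead of the robot, y to its left, z up, the work surface at z = 0. Lengths are in m, angles in rad, forces in N, time in s.
With the tool pointing down it reaches from about 0.4 to 0.85 m from the base axis. Payload 4.5 kg.
Tool frame: the origin (TCP) lies at the very end of the fingers, on their centre line; the grasp point (between the pads) lies 19 mm behind it; z points along the fingers, y is the line along which they close (so a half turn about z gives the same grasp; the last joint's range is limited). The gripper opens to 88 mm and grips with 3 to 60 N. Pads are 18 mm wide; open, the fingers measure 123 mm over their backs; the gripper's body (75 mm by 187 mm) begins 45 mm behind the grasp point.
Start: joints at [1.321, 0.689, -0.195, 1.565, 0.157, 0.902, -0.215], TCP at [0.175, -0.6, 0.239] pointing down, gripper open.
Joint ranges: [-3.01, 3.01], [-0.46, 2.08], [-1.47, 1.51], [0.13, 2.56], [-1, 4.14], [0.04, 2.09], [-2.66, 2.66]. Speed limits (rad/s): [2.57, 2.57, 3.14, 3.14, 3.14, 3.14, 3.14].

INTERFACE

Orientations are given as a unit quaternion [x, y, z, w].
In Python, from plant import r gives the robot as it stands. The module is installed in compiled form; this text tells all that it offers.
- The arm moves only by the tool step_arm, never from a script. Its argument "increments" is a list of rows, each a list of 2 entries, a list of its own where there are three numbers: the shift along the world's x, y, z in cm, then the turn, a rotation vector about the world's x, y, z in degrees. A call has exactly 10 rows; each row shifts and turns the commanded pose from where the row before left it; what a row does not reach is not made up. A row lasts 1/10 s, in which the tool goes at most 50 mm and 8.59 degrees, less where a joint would pass 70% of its speed; a pose out of reach is approached as far as the arm can. A call is refused whole if a number of a shift passes 5 or a number of a turn 8.59, either way. A call with a gripper value outside its range is refused whole. "fingers" is the opening, from 0 (shut) to 1 (fully open), set as the call begins (left out, the last holds). The fingers move at their own pace and stop on an object; "grip_force" is the grip in N (left out, the last holds). Time passes only in rows, so rows that do not move let the fingers close, or fill a call up. It gives the time, the measured TCP pose, the force, the opening and the grip force at its end, in the units of the state.
- r.get_state(): the state, without advancing time (a new reading comes with each control period).
- r.snapshot(name): name is "side" or "top" or "wrist"; returns (picture, depth): 400x640x3 uint8, red, green, blue; 400x640 float32, m along the optical axis (not along the pixel's ray), 0 where there is no reading.
- r.calibration(name): a dict with "fov_y" (degrees; the focal length in pixels is half the picture's height over the tangent of half this angle, whatever the lens; pixels are square), "cx", "cy" (the principal point, pixels), "R" (3x3) and "t" (3): a world point X has camera coordinates R X + t. Camera axes: x right, y down, z forward; pixel columns grow to the right and rows downward; lengths in m; the calibration is good to about 2 mm. A picture is of the moment at which its call begins: read the wrist's pose just before it. calibration takes no time and is no camera call; for the wrist camera it gives the pose at the moment of the call.
- r.finish_job(): hands the job in; it is judged then, once.
The state is a dict: "clock": time; "q": joint angles; "qd": joint speeds; "joint_torque": joint torques, N m; "tool_pos": TCP position; "eef_rot": TCP orientation; "contact_force": force on the tool from outside, world axes, zero at the start; "moment": the same for the moment, N m; "opening": opening from 0.0 (shut) to 1.0 (fully open); "finger_force": force on a finger pad.
Only numpy, scipy, OpenCV 4.12 (cv2) and the standard library are available. Lean on these libraries where they do the work, as an engineer would, in place of code of your own. Each camera call takes 0.05 s, during which the arm holds its last target. There are 200 camera calls.

TASK

Switch the isolator off by its red toggle, then push every blue battery module on the bench, foot down, through a spring-flap slot in the top of the white enclosure, one module to a slot, until it stands on the bottom and the flaps have shut above it. Only when all the modules are in and all flaps are shut, switch the isolator back on; no flap may be opened while the isolator is on. Leave everything else on the bench where it is.

Things in the scene. Friction and masses are not known exactly. Their poses are not given: they have to be found in the camera images.
- enclosure: Fixed white metal battery enclosure, 112 (its x, depth) x 266 (its y, width) x 90 mm high; origin at the centre of its underside, z up; its -x face with vents and four green lamps looks to the robot. In its flat top is a row of four equal slots, numbers 0 to 3 centred at x = 0, y = -87, -29, 29, 87 mm, each 64 mm along x and 52 mm along y. All are empty at the start; each takes one module.
- slot0 (a point): Centre of slot 0's mouth, level with the enclosure's top (90 mm above the bench). All slots are alike: a pair of black flaps with yellow lines lies 7 mm below the top; under them a straight shaft of the slot's size goes down to a floor 6 mm above the bench, so that a module standing on it has its top 40 mm below the enclosure's top.
- flap0L (a joint): Spring flap of slot 0, hinged on the slot's +y long wall, 25 mm to its free edge, which meets the other flap at the slot's middle. 0 = shut (level), up to 1.5 rad = pushed down into the shaft. Spring 0.014 N m shut, 0.028 N m open; pressing a module through takes up to 10 N. Flaps clamp a module until its top is about 33 mm below the enclosure's top, then snap shut above it.
- flap0R (a joint): Spring flap of slot 0, hinged on the slot's -y long wall, 25 mm to its free edge, which meets the other flap at the slot's middle. 0 = shut (level), up to 1.5 rad = pushed down into the shaft. Spring 0.014 N m shut, 0.028 N m open; pressing a module through takes up to 10 N. Flaps clamp a module until its top is about 33 mm below the enclosure's top, then snap shut above it.
- flap1L (a joint): Spring flap of slot 1, hinged on the slot's +y long wall, 25 mm to its free edge, which meets the other flap at the slot's middle. 0 = shut (level), up to 1.5 rad = pushed down into the shaft. Spring 0.014 N m shut, 0.028 N m open; pressing a module through takes up to 10 N. Flaps clamp a module until its top is about 33 mm below the enclosure's top, then snap shut above it.
- flap1R (a joint): Spring flap of slot 1, hinged on the slot's -y long wall, 25 mm to its free edge, which meets the other flap at the slot's middle. 0 = shut (level), up to 1.5 rad = pushed down into the shaft. Spring 0.014 N m shut, 0.028 N m open; pressing a module through takes up to 10 N. Flaps clamp a module until its top is about 33 mm below the enclosure's top, then snap shut above it.
- flap2L (a joint): Spring flap of slot 2, hinged on the slot's +y long wall, 25 mm to its free edge, which meets the other flap at the slot's middle. 0 = shut (level), up to 1.5 rad = pushed down into the shaft. Spring 0.014 N m shut, 0.028 N m open; pressing a module through takes up to 10 N. Flaps clamp a module until its top is about 33 mm below the enclosure's top, then snap shut above it.
- flap2R (a joint): Spring flap of slot 2, hinged on the slot's -y long wall, 25 mm to its free edge, which meets the other flap at the slot's middle. 0 = shut (level), up to 1.5 rad = pushed down into the shaft. Spring 0.014 N m shut, 0.028 N m open; pressing a module through takes up to 10 N. Flaps clamp a module until its top is about 33 mm below the enclosure's top, then snap shut above it.
- flap3L (a joint): Spring flap of slot 3, hinged on the slot's +y long wall, 25 mm to its free edge, which meets the other flap at the slot's middle. 0 = shut (level), up to 1.5 rad = pushed down into the shaft. Spring 0.014 N m shut, 0.028 N m open; pressing a module through takes up to 10 N. Flaps clamp a module until its top is about 33 mm below the enclosure's top, then snap shut above it.
- flap3R (a joint): Spring flap of slot 3, hinged on the slot's -y long wall, 25 mm to its free edge, which meets the other flap at the slot's middle. 0 = shut (level), up to 1.5 rad = pushed down into the shaft. Spring 0.014 N m shut, 0.028 N m open; pressing a module through takes up to 10 N. Flaps clamp a module until its top is about 33 mm below the enclosure's top, then snap shut above it.
- toggle (a joint): Over-centre toggle of the isolator: 0 rad = off, the lever leans 0.6 rad from upright to the isolator's -x side (black patch); 1.2 rad = on, it leans 0.6 rad to the +x side (green patch). Its heavy cap makes it fall to the nearer end from the middle (0.6, upright) and stay there; about 1 N at the tip moves it. Pivot along the isolator's y, 45 mm above the bench at the isolator's centre.
- toggle_tip (a point): Centre of the red cap of the toggle lever, 36 mm from the pivot; cap 14 mm thick (in the direction of swing) x 30 mm wide (along the isolator's y) x 22 mm along the lever, above a steel stem 8 x 14 mm. Axes turn with the lever (z along it).
- isolator: Fixed grey isolator box with a yellow plate on top, 90 (x) x 80 (y) x 42 mm high, to the left or the right of the enclosure; origin at the centre of its underside; carries the toggle.
- module0: Loose blue battery module with a white band, standing upright on the bench, 56 (x) x 44 (y) x 44 mm high, about 0.2 kg; the lowest 8 mm is a narrower black foot, 50 x 37 mm. Origin at the centre of its underside, z up; the same when turned half round; all modules are alike. May be absent (3 or 4 are present).
- module1: Loose blue battery module with a white band, standing upright on the bench, 56 (x) x 44 (y) x 44 mm high, about 0.2 kg; the lowest 8 mm is a narrower black foot, 50 x 37 mm. Origin at the centre of its underside, z up; the same when turned half round; all modules are alike. May be absent (3 or 4 are present).
- module2: Loose blue battery module with a white band, standing upright on the bench, 56 (x) x 44 (y) x 44 mm high, about 0.2 kg; the lowest 8 mm is a narrower black foot, 50 x 37 mm. Origin at the centre of its underside, z up; the same when turned half round; all modules are alike. May be absent (3 or 4 are present).
- module3: Loose blue battery module with a white band, standing upright on the bench, 56 (x) x 44 (y) x 44 mm high, about 0.2 kg; the lowest 8 mm is a narrower black foot, 50 x 37 mm. Origin at the centre of its underside, z up; the same when turned half round; all modules are alike. May be absent (3 or 4 are present).
- tape: Roll of blue tape, 68 mm across, 18 mm high; a bystander, to be left where it is.
- pot: Small jar, 44 mm across, 55 mm high; a bystander, to be left where it is.
- spacer: Brass spacer, 22 mm across, 30 mm high, upright; a bystander, to be left where it is.
- spacer_b: Aluminium spacer, 22 mm across, 30 mm high, upright; a bystander, to be left where it is.
- green_bin: Fixed open green bin, 100 x 90 x 50 mm, on the other side of the enclosure from the isolator; a bystander. Origin at the centre of its underside.
Mind the look-alikes: they are no part of the job. There is more than one size of the isolator; the one meant has the size given above.

How it is judged:
On the way, in this order (a step that is already met when the one before it is completed fails the run):
1. the isolator is switched off (value of joint toggle below 0.15 rad), for 0.2 s.
2. with the isolator off, all modules stand on the floors of their shafts and all flaps are shut (value of joint each of toggle, flap0L, flap0R, flap1L, flap1R, flap2L, flap2R, flap3L, flap3R below 0.15 rad and z of module0 in the frame of enclosure between -0.01 and 0.015 m and x of module0 in the frame of enclosure between -0.03 and 0.03 m and y of module0 in the frame of enclosure between -0.12 and 0.12 m and z of module1 in the frame of enclosure between -0.01 and 0.015 m and x of module1 in the frame of enclosure between -0.03 and 0.03 m and y of module1 in the frame of enclosure between -0.12 and 0.12 m and z of module2 in the frame of enclosure between -0.01 and 0.015 m and x of module2 in the frame of enclosure between -0.03 and 0.03 m and y of module2 in the frame of enclosure between -0.12 and 0.12 m and z of module3 in the frame of enclosure between -0.01 and 0.015 m and x of module3 in the frame of enclosure between -0.03 and 0.03 m and y of module3 in the frame of enclosure between -0.12 and 0.12 m), for 0.2 s.
At the end, for the whole second after the job is handed in: The isolator is on (toggle above 1.05 rad), every module present stands inside the enclosure (underside less than 15 mm above the bench, upright within 0.25 rad), and all flaps are shut (below 0.15 rad) (value of joint toggle above 1.05 rad and z of module0 in the frame of enclosure between -0.01 and 0.015 m and x of module0 in the frame of enclosure between -0.03 and 0.03 m and y of module0 in the frame of enclosure between -0.12 and 0.12 m and z of module1 in the frame of enclosure between -0.01 and 0.015 m and x of module1 in the frame of enclosure between -0.03 and 0.03 m and y of module1 in the frame of enclosure between -0.12 and 0.12 m and z of module2 in the frame of enclosure between -0.01 and 0.015 m and x of module2 in the frame of enclosure between -0.03 and 0.03 m and y of module2 in the frame of enclosure between -0.12 and 0.12 m and z of module3 in the frame of enclosure between -0.01 and 0.015 m and x of module3 in the frame of enclosure between -0.03 and 0.03 m and y of module3 in the frame of enclosure between -0.12 and 0.12 m and angle between each of module0, module1, module2, module3's own z axis and vertical below 0.25 rad and value of joint each of flap0L, flap0R, flap1L, flap1R, flap2L, flap2R, flap3L, flap3R below 0.15 rad); the robot touches nothing.
It fails at once if a flap is pushed open (over 0.35 rad) while the isolator is not off (toggle above 0.4 rad) (value of joint toggle above 0.4 rad and value of joint any of flap0L, flap0R, flap1L, flap1R, flap2L, flap2R, flap3L, flap3R above 0.35 rad).
It fails at once if another thing on the bench is moved by more than 50 mm (distance of any of tape, pot, spacer, spacer_b from where it was at the start of the episode above 0.05 m).
Of module0, module1, module2, module3 only 3 to 4 are there at a start; the rules pass over those that are not, and their reading is None.
At some moment in a run one of module0, module1, module2, module3 may be knocked a few centimetres aside while the robot is not near it.
It also fails if it takes over 210 s, if anything falls off the work surface, if the arm or the gripper's body presses on something with over 40 N, if the wrist force passes 120 N, or if a joint passes its speed limit or range.

## Working session

There is one attempt and no reset: what is moved stays moved. The work goes in short steps, Python scripts to look and compute and a tool call to move; the robot and the scene stay as the last step left them, time stands still between calls to the robot, and variables do not carry over. Pictures are saved under pics/ and viewed, at most 14 in all, crops included, and the job is handed in when it is done.

Besides the shell and the picture viewer there is one more tool, called after "Emit:" by a JSON object that holds its "op" and its "data". step_arm: Moves the arm, as the interface text tells. Its arguments: {"type":"object","properties":{"increments":{"type":"array","items":{"type":"array"}},"fingers":{"type":"number"},"grip_force":{"type":"number"}},"required":["increments"]}

```bash
mkdir -p pics
cat > h.py <<'E'
import numpy as np, cv2
from plant import r
def snap(n):
    c=r.calibration(n); im,d=r.snapshot(n); return im,d,c
def cloud(d,c):
    f=200/np.tan(np.radians(c['fov_y'])/2); v,u=np.mgrid[:400,:640]
    P=np.stack([(u-c['cx'])/f*d,(v-c['cy'])/f*d,d],-1)
    return (P-np.array(c['t']))@np.array(c['R'])
def save(n,im): cv2.imwrite('pics/'+n,im[...,::-1])
E
python3 - <<'E'
from h import *
for n in('top','side'):
    im,d,c=snap(n); save(n+'0.png',im); np.savez(n+'0.npz',im=im,P=cloud(d,c),d=d); print(n,c['fov_y'],c['cx'],c['cy'],np.round(c['R'],3).tolist(),c['t'])
print(r.get_state())
E
```

```text
top 42.119263872217566 327.7541026238272 205.71465820057085 [[-0.023, -1.0, -0.003], [-0.974, 0.023, -0.225], [0.225, -0.002, -0.974]] [-0.00726595  0.5617846   1.49665197]
side 57.96991689664866 319.87545852950984 200.7072623239188 [[0.996, -0.089, 0.004], [-0.055, -0.655, -0.753], [0.07, 0.75, -0.658]] [-0.53712064  0.08243795  1.09841637]
{'clock': 0.1, 'q': array([ 1.32080896,  0.68991635, -0.19452585,  1.56622977,  0.15732233,
        0.90251122, -0.21510556]), 'qd': array([-0.00101344, -0.00358387,  0.00032427, -0.00181696, -0.00010743,
        0.00153419,  0.00120018]), 'joint_torque': array([-3.47721987e-03, -5.28502679e+01, -1.27138160e+00, -1.53837758e+01,
       -5.25076361e-02,  1.97967260e-03,  4.57072997e-05]), 'tool_pos': array([ 0.1747919 , -0.59946844,  0.23798299]), 'eef_rot': array([ 9.89943416e-01,  1.41461426e-01, -1.84701207e-04, -8.14793398e-04]), 'contact_force': array([-1.08171329, -0.31299655,  0.15383491]), 'moment': array([-0.03251903,  0.01276905,  0.00491757]), 'finger_force': 0.0, 'opening': 0.9982467270800576}
```

View pics/top0.png

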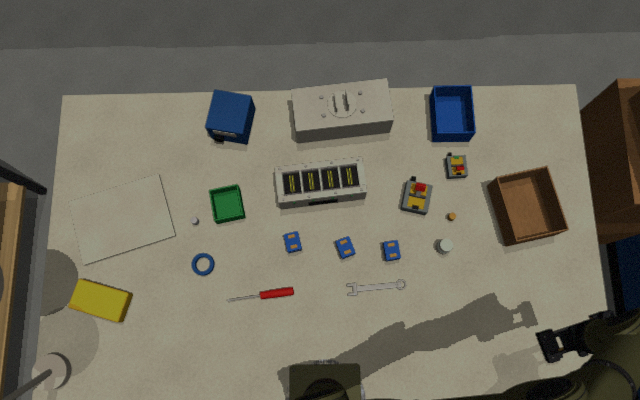

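View pics/side0.png

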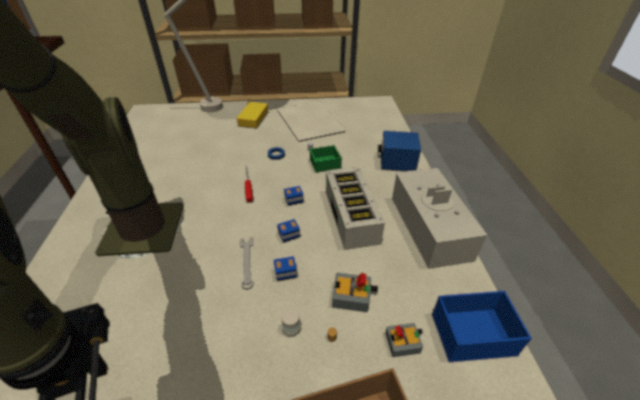

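The top view shows three modules at (292,242), (345,247) and (391,250), and the enclosure at (320,182). There are two isolator candidates, at (417,196) and (456,166). The first looks bigger, so I'll measure both and enlarge them.

Run:
```python
from h import *
Z=np.load('top0.npz'); P=Z['P']; im=Z['im']; S=np.load('side0.npz')
def rect(name,box,zl,zh,P=P):
    u0,v0,u1,v1=box; Q=P[v0:v1,u0:u1].reshape(-1,3); Q=Q[(Q[:,2]>zl)&(Q[:,2]<zh)]
    (c,s,a)=cv2.minAreaRect((Q[:,:2]*1000).astype(np.float32)); print(name,len(Q),np.round(c,1),np.round(s,1),round(a,1),'zmed',np.round(np.median(Q[:,2]),4))
rect('m0',(278,228,306,256),.035,.055)
rect('m1',(330,233,360,262),.035,.055)
rect('m2',(378,235,406,265),.035,.055)
rect('enc',(268,150,374,212),.083,.1)
rect('isoA',(395,170,436,220),.035,.047)
rect('isoB',(440,148,474,182),.028,.04)
rect('isoA hi',(395,170,436,220),.065,.12)
rect('tape',(188,250,218,280),.01,.03);rect('pot',(430,235,460,260),.045,.065);rect('sp',(440,205,465,225),.02,.04);rect('spb',(185,212,205,230),.02,.04);rect('bin',(205,180,248,226),.04,.06)
a=cv2.resize(im[140:230,390:480],(540,540),interpolation=2); 
b=cv2.resize(S['im'][260:365,320:440],(0,0),fx=2.2,fy=5.14) if 0 else cv2.resize(S['im'][265:360,325:430],(260,235))
o=np.zeros((540,800,3),np.uint8); o[:,:540]=a; o[:235,540:]=b; o[240:540,540:]=cv2.resize(im[222:270,270:412],(260,300)) ; save('iso.png',o)
for n,X in(('A',P[175:218,398:434]),('B',P[150:180,442:472])):
    q=X.reshape(-1,3); print(n,np.percentile(q[:,2],[5,25,50,75,95,99]).round(3))
```

```text
m0 273 [460.7  89.3] [56.9 43.9] 13.5 zmed 0.0439
m1 279 [440.2 -68.6] [56.4 44.6] 19.0 zmed 0.0433
m2 281 [ 427.4 -207.2] [56.2 45.1] 7.6 zmed 0.0433
enc 2649 [6.372e+02 5.000e-01] [117.1 266.2] 5.8 zmed 0.0883
isoA 550 [ 591.1 -293.3] [80.9 90.6] 76.3 zmed 0.0417
isoB 296 [ 689.7 -425.2] [68.4 60.9] 3.8 zmed 0.0321
isoA hi 85 [ 611.1 -298.2] [30.1 24.3] 83.1 zmed 0.0804
tape 239 [403.4 356.2] [66.6 83.4] 9.3 zmed 0.0172
pot 145 [ 437.7 -368.3] [37.4 38.9] 46.2 zmed 0.0545
sp 45 [ 529.4 -399.3] [19.4 20.3] 42.8 zmed 0.0295
spb 44 [536.1 392.4] [21.  19.6] 62.9 zmed 0.0289
bin 242 [584.8 291. ] [102.2  91.2] 10.6 zmed 0.0482
A [-0.005  0.     0.03   0.043  0.072  0.087]
B [-0.005  0.     0.017  0.032  0.041  0.067]
```

View pics/iso.png

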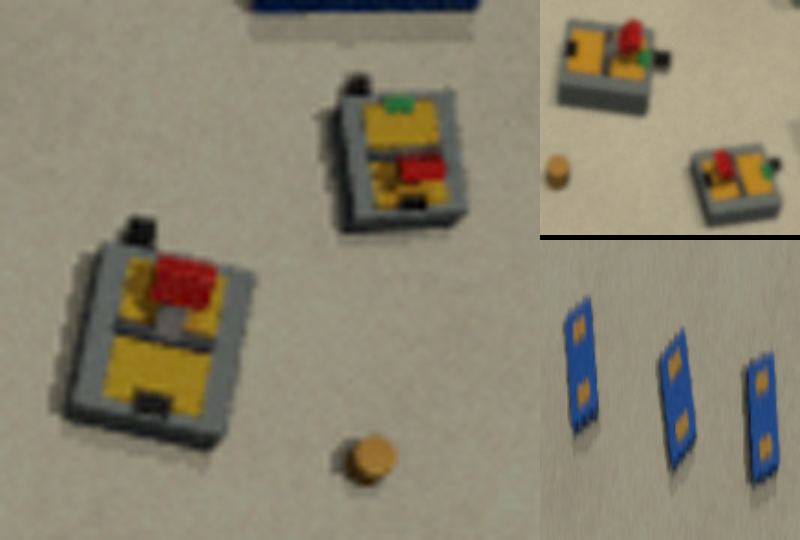

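The isolator at (417,196) has a 90x81 mm top, which matches the description. The one at (456,166) is only 68x61, so it's a look-alike. The meant lever leans to its green +x side, so it is on. I'll move behind it with the fingers closed.

Emit:
{"op": "step_arm", "data": {"increments": [[[3.8,2.4,0],[0,0,-3]],[[3.8,2.4,0],[0,0,-3]],[[3.8,2.4,0],[0,0,-3]],[[3.8,2.4,0],[0,0,-3]],[[3.8,2.4,0],[0,0,-3]],[[3.8,2.4,0],[0,0,-3]],[[3.8,2.4,0],[0,0,-3]],[[3.8,2.4,0],[0,0,-3]],[[3.8,2.4,0],[0,0,-3]],[[3.8,2.4,0],[0,0,-3]]], "fingers": 0}}

```text
clock: 1.1
tool_pos: [0.5562, -0.3586, 0.2383]
eef_rot: [0.993, -0.121, -0.0, -0.0]
contact_force: [0.4, -0.7, -0.5]
opening: 0.118
finger_force: 0.0
```

Emit:
{"op": "step_arm", "data": {"increments": [[[4.2,2.7,0],[0,0,0]],[[4.2,2.7,0],[0,0,0]],[[0,0,0],[0,0,0]],[[0,0,-3],[0,0,0]],[[0,0,-3],[0,0,0]],[[0,0,-3],[0,0,0]],[[0,0,-3],[0,0,0]],[[0,0,-3],[0,0,0]],[[0,0,-2.3],[0,0,0]],[[0,0,0],[0,0,0]]]}}

```text
clock: 2.1
tool_pos: [0.6358, -0.3046, 0.0615]
eef_rot: [0.993, -0.12, -0.004, -0.001]
contact_force: [-0.3, 0.4, -0.2]
opening: 0.004
finger_force: 0.0
```

Emit:
{"op": "step_arm", "data": {"increments": [[[-0.6,0.15,0.1],[0,0,0]],[[-0.6,0.15,0],[0,0,0]],[[-0.6,0.15,0],[0,0,0]],[[-0.6,0.15,0],[0,0,0]],[[-0.6,0.15,0],[0,0,0]],[[-0.6,0.15,0],[0,0,0]],[[-0.6,0.15,0],[0,0,0]],[[0,0,0],[0,0,0]],[[0.5,-0.1,1.5],[0,0,0]],[[0,0,4],[0,0,0]]]}}

```text
clock: 3.1
tool_pos: [0.6, -0.2951, 0.1187]
eef_rot: [0.993, -0.119, -0.004, -0.001]
contact_force: [0.1, 0.1, -0.3]
opening: 0.006
finger_force: 0.0
```

Run:
```python
from h import *
im,d,c=snap('top'); save('t1.png',cv2.resize(im[140:230,390:480],(400,400)))
im,d,c=snap('side'); save('t2.png',cv2.resize(im[240:340,310:410],(400,400)))
a=cv2.imread('pics/t1.png');b=cv2.imread('pics/t2.png');cv2.imwrite('pics/t12.png',np.hstack([a,b]))
```

```text
(no output)
```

View pics/t12.png

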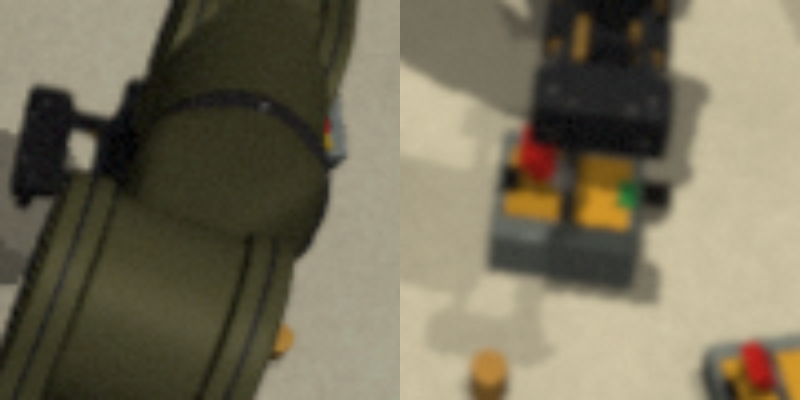

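The side view shows the red cap at (538,155) on the black-patch side, so the isolator is off. Next I'll rise over the enclosure and modules for a close wrist view.

Emit:
{"op": "step_arm", "data": {"increments": [[[0,0,4],[0,0,0]],[[0,0,4],[0,0,0]],[[0,3.5,3],[0,0,3]],[[-1,3.8,2.5],[0,0,3]],[[-1,3.8,2.5],[0,0,3]],[[-1,3.8,2.5],[0,0,3]],[[-1,3.8,2.5],[0,0,3]],[[-1,3.8,2],[0,0,3]],[[-1,3.8,2],[0,0,2]],[[0,0,0],[0,0,0]]], "fingers": 1}}

```text
clock: 4.2
tool_pos: [0.5425, -0.0264, 0.3744]
eef_rot: [0.998, 0.06, 0.003, -0.002]
contact_force: [1.1, 0.3, 0.2]
opening: 0.89
finger_force: 0.0
```

Emit:
{"op": "step_arm", "data": {"increments": [[[0,0,0],[0,0,0]],[[0,0,0],[0,0,0]],[[0,0,0],[0,0,0]],[[0,0,0],[0,0,0]],[[0,0,0],[0,0,0]],[[0,0,0],[0,0,0]],[[0,0,0],[0,0,0]],[[0,0,0],[0,0,0]],[[0,0,0],[0,0,0]],[[0,0,0],[0,0,0]]]}}

```text
clock: 5.2
tool_pos: [0.542, -0.0335, 0.3718]
eef_rot: [0.999, 0.055, 0.0, 0.0]
contact_force: [-0.0, 0.4, -0.4]
opening: 0.999
finger_force: 0.0
```

```bash
cat >> h.py <<'E'
from scipy import ndimage
def rects(P,zl,zh,lo=(.3,-.5),hi=(.8,.5),minn=200):
    m=((P[...,2]>zl)&(P[...,2]<zh)&(P[...,0]>lo[0])&(P[...,0]<hi[0])&(P[...,1]>lo[1])&(P[...,1]<hi[1]))
    L,n=ndimage.label(m)
    for i in range(1,n+1):
        k=L==i
        if k.sum()<minn: continue
        Q=P[k]; (c,s,a)=cv2.minAreaRect((Q[:,:2]*1000).astype(np.float32)); v,u=np.argwhere(k).mean(0)
        print(int(u),int(v),k.sum(),np.round(c,1),np.round(s,1),round(a,1),'z',np.round(np.median(Q[:,2]),4))
E
python3 - <<'E'
from h import *
print(r.get_state()['tool_pos'],r.get_state()['eef_rot'])
im,d,c=snap('wrist'); save('w1.png',im); P=cloud(d,c); np.savez('w1.npz',P=P,im=im)
print(-np.array(c['R']).T@c['t'], np.round(c['R'],2).tolist(),c['fov_y'])
rects(P,.034,.055); print('hi'); rects(P,.08,.1)
E
```

```text
[ 0.54204466 -0.03347676  0.37176947] [9.98505071e-01 5.46591253e-02 4.38757492e-05 3.96833583e-05]
[ 0.61366686 -0.0263655   0.51733745] [[0.11, -0.99, -0.0], [-0.95, -0.1, 0.28], [-0.28, -0.03, -0.96]] 65.17067368959452
608 5 404 [ 779.9 -405.5] [91.8  4. ] 88.0 z 0.0439
95 94 1883 [584.8 289.4] [100.3  92.1] 11.2 z 0.0473
490 133 2846 [ 592.7 -294.6] [80.8 90.1] 76.0 z 0.042
234 192 1004 [461.1  87.3] [56.2 44.3] 13.4 z 0.0434
331 214 919 [440.9 -70.4] [56.5 44. ] 19.3 z 0.0435
413 224 558 [ 429.1 -209. ] [55.6 44.1] 7.3 z 0.0431
513 235 474 [ 439.6 -369.8] [39.7 38.2] 86.8 z 0.0537
hi
298 77 18461 [ 6.384e+02 -6.000e-01] [112.1 266.6] 6.3 z 0.0885
499 155 233 [ 569.8 -289.2] [29.7 15.8] 76.1 z 0.0839
```

View pics/w1.png

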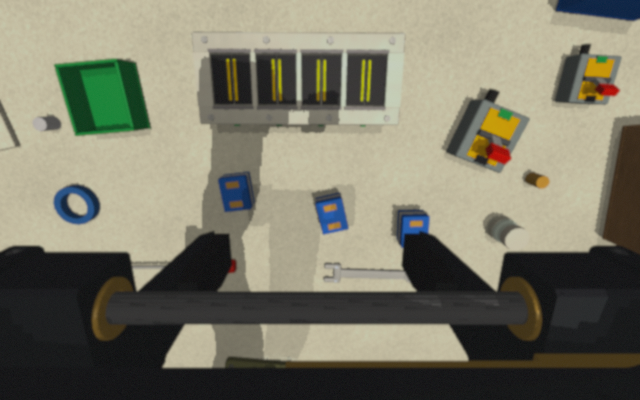

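The view confirms the toggle is off. The enclosure is at (300,78), with centre (638.4, -0.6) mm and yaw 6.3°. The modules are at pixels (235,192), (331,213) and (413,224). I'll start with module A and slot 3.

Emit:
{"op": "step_arm", "data": {"increments": [[[-2,3,-2],[0,0,2]],[[-2,3,-2],[0,0,2]],[[-2,3,-2],[0,0,2]],[[-2.1,3.1,-2],[0,0,1.1]],[[0,0,-4.5],[0,0,0]],[[0,0,-4.5],[0,0,0]],[[0,0,-4.5],[0,0,0]],[[0,0,-4],[0,0,0]],[[0,0,0],[0,0,0]],[[0,0,0],[0,0,0]]]}}

```text
clock: 6.25
tool_pos: [0.4611, 0.0875, 0.117]
eef_rot: [0.993, 0.116, -0.0, 0.0]
contact_force: [0.4, -0.0, 1.2]
opening: 1.004
finger_force: 0.0
```

Run:
```python
from h import *
print(r.get_state()['tool_pos'],r.get_state()['eef_rot'])
im,d,c=snap('top'); P=cloud(d,c); rects(P,.034,.055,minn=100)
im,d,c=snap('wrist'); P=cloud(d,c); rects(P,.034,.055)
```

```text
[0.46109656 0.08750372 0.11703653] [ 9.93208208e-01  1.16349712e-01 -4.08551592e-04  1.80853906e-04]
319 135 113 [792.8  -1.1] [  8.  145.8] 5.1 z 0.0436
416 195 673 [ 591.1 -293.1] [80.3 93.8] 76.0 z 0.0422
223 201 251 [584.3 291. ] [102.6  91.4] 11.0 z 0.0476
332 199 118 [586. -39.] [  5.4 194.6] 5.6 z 0.0466
344 246 279 [439.8 -68.6] [56.1 44.8] 19.7 z 0.0434
391 249 278 [ 427.8 -207.4] [56.2 44.2] 7.4 z 0.0431
74 23 2102 [538.3 274. ] [20.6 84.1] 24.1 z 0.0482
470 60 2421 [580.9   6.7] [  2.  238.5] 5.9 z 0.0455
315 201 4269 [461.1  87.8] [55.5 44. ] 13.1 z 0.0436
495 253 1833 [446.9 -67.7] [43.1 44.4] 19.9 z 0.0433
```

Emit:
{"op": "step_arm", "data": {"increments": [[[0,0,-3],[0,0,0]],[[0,0,-3],[0,0,0]],[[0,0,-2],[0,0,0]],[[0,0,-1],[0,0,0]],[[0,0,0],[0,0,0]],[[0,0,0],[0,0,0]],[[0,0,0],[0,0,0]],[[0,0,0],[0,0,0]],[[0,0,0],[0,0,0]],[[0,0,0],[0,0,0]]]}}

```text
clock: 7.35
tool_pos: [0.4612, 0.0875, 0.0271]
eef_rot: [0.993, 0.116, 0.0, -0.0]
contact_force: [0.4, 0.6, -0.2]
opening: 0.999
finger_force: 0.0
```

Emit:
{"op": "step_arm", "data": {"increments": [[[0,0,0],[0,0,0]],[[0,0,0],[0,0,0]],[[0,0,0],[0,0,0]],[[0,0,0],[0,0,0]],[[0,0,0],[0,0,0]],[[0,0,2],[0,0,0]],[[0,0,4],[0,0,0]],[[0,0,4],[0,0,0]],[[0,0,4],[0,0,0]],[[0,0,2],[0,0,0]]], "fingers": 0, "grip_force": 35}}

```text
clock: 8.35
tool_pos: [0.4617, 0.0875, 0.1895]
eef_rot: [0.993, 0.116, 0.002, -0.0]
contact_force: [1.5, -0.3, -1.9]
opening: 0.489
finger_force: 35.0
```

Emit:
{"op": "step_arm", "data": {"increments": [[[4.2,0,0],[0,0,-1.8]],[[4.2,0,0],[0,0,-1.8]],[[4.2,-0.1,0],[0,0,-1.8]],[[4.1,-0.1,0],[0,0,-1.7]],[[0,0,-2],[0,0,0]],[[0,0,-2],[0,0,0]],[[0,0,-1.2],[0,0,0]],[[0,0,0],[0,0,0]],[[0,0,0],[0,0,0]],[[0,0,0],[0,0,0]]]}}

```text
clock: 9.35
tool_pos: [0.6286, 0.0856, 0.1358]
eef_rot: [0.999, 0.055, 0.001, -0.0]
contact_force: [0.0, -0.0, -1.4]
opening: 0.486
finger_force: 35.0
```

Run:
```python
from h import *
s=r.get_state();print(s['tool_pos'],s['eef_rot'])
im,d,c=snap('wrist'); P=cloud(d,c); save('w2.png',im); print('mod');rects(P,.135,.16);print('enc');rects(P,.082,.097);print('flaps'); rects(P,.07,.0865)
```

```text
[0.62861719 0.08564969 0.13578306] [ 9.98506545e-01  5.46248813e-02  8.89660361e-04 -9.76796439e-05]
mod
316 243 10391 [631.6  85.1] [52.5 73. ] 6.1 z 0.1387
enc
465 187 42695 [ 6.388e+02 -3.000e-01] [111.7 265.9] 5.9 z 0.0883
flaps
443 127 788 [693.8   8.4] [  0.4 255.7] 5.9 z 0.0785
293 173 521 [653.3 102.2] [10.9 24.9] 6.6 z 0.084
336 173 476 [656.9  75.1] [ 9.7 25.1] 3.7 z 0.084
383 200 2455 [637.4  41.4] [54.9 24.9] 5.9 z 0.0841
421 210 3504 [636.2  14.8] [64.2 26.3] 5.7 z 0.0841
492 209 6379 [641.4 -31.2] [63.5 51. ] 6.2 z 0.0841
579 211 6501 [647.2 -89.7] [64.3 50.4] 5.6 z 0.0841
```

View pics/w2.png

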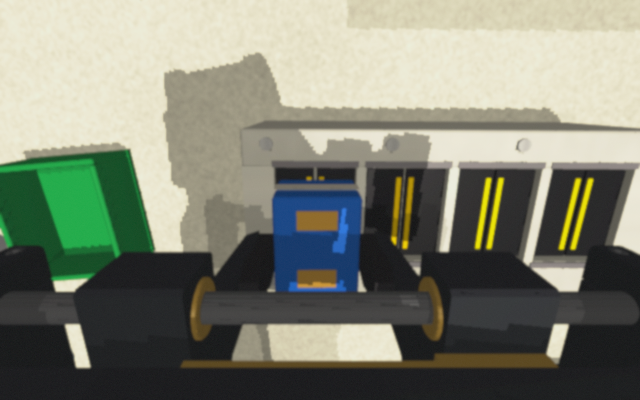

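Run:
```python
from h import *
im,d,c=snap('wrist'); P=cloud(d,c); print(P[200:285:12,290:345:13,2].round(3)); print(P[225,278:360:10].round(3).tolist())
b=(im[...,2]>im[...,0]*1.5)&(P[...,2]>.12); Q=P[b]; print(Q.min(0),Q.max(0),cv2.minAreaRect((Q[:,:2]*1e3).astype(np.float32)))
```

```text
[[0.139 0.138 0.138 0.139 0.138]
 [0.138 0.14  0.138 0.139 0.139]
 [0.14  0.139 0.139 0.14  0.139]
 [0.138 0.139 0.14  0.138 0.139]
 [0.139 0.138 0.138 0.138 0.139]
 [0.138 0.14  0.138 0.139 0.138]
 [0.138 0.139 0.138 0.139 0.139]
 [0.139 0.139 0.139 0.139 0.138]]
[[0.641, 0.105, 0.139], [0.641, 0.1, 0.139], [0.642, 0.095, 0.14], [0.643, 0.091, 0.139], [0.643, 0.086, 0.14], [0.643, 0.081, 0.139], [0.644, 0.076, 0.138], [0.644, 0.071, 0.139], [0.645, 0.066, 0.138]]
[0.60368188 0.06160107 0.12737213] [0.7000344  0.17294917 0.28158033] ((635.7673950195312, 108.21566772460938), (95.0232162475586, 94.43226623535156), 30.481754302978516)
```

```bash
cat >> h.py <<'E'
def held(tz,enc=(.6388,-.0003,5.9)):
    s=r.get_state(); im,d,c=snap('wrist'); P=cloud(d,c)
    m=(abs(P[...,2]-tz)<.006)
    m[:150]=0; m[235:]=0
    a=np.radians(enc[2]); ex=np.array([np.cos(a),np.sin(a)]); ey=np.array([-ex[1],ex[0]])
    W=P[...,:2]-np.array(enc[:2]); X=W@ex; Y=W@ey; T=s['tool_pos'][:2]-np.array(enc[:2])
    print('tool in enc',(T@ex*1e3).round(1),(T@ey*1e3).round(1))
    for v in range(190,235,6):
        k=np.where(m[v])[0]
        if len(k)>20: print(v,k[0],k[-1],'x',(np.median(X[v,k])*1e3).round(1),'y',(Y[v,k[1]]*1e3).round(1),(Y[v,k[-2]]*1e3).round(1),'z',np.median(P[v,k,2]).round(4))
    return im,P
E
python3 - <<'E'
from h import *
held(.139)
E
```

```text
tool in enc -1.3 86.5
196 273 360 x 27.2 y 106.2 65.4 z 0.1372
202 272 361 x 24.6 y 106.5 64.9 z 0.1387
208 272 361 x 21.5 y 106.8 64.8 z 0.1384
214 272 361 x 18.6 y 106.8 64.5 z 0.1389
220 273 361 x 15.5 y 106.6 64.4 z 0.1389
226 273 360 x 12.3 y 106.6 64.9 z 0.1388
232 252 381 x 9.0 y 117.3 54.1 z 0.1383
```

Emit:
{"op": "step_arm", "data": {"increments": [[[0.1,0.1,0],[0,0,0]],[[0,0,-0.5],[0,0,0]],[[0,0,-0.5],[0,0,0]],[[0,0,-0.5],[0,0,0]],[[0,0,-0.5],[0,0,0]],[[0,0,-0.4],[0,0,0]],[[0,0,-0.4],[0,0,0]],[[0,0,-0.4],[0,0,0]],[[0,0,0],[0,0,0]],[[0,0,0],[0,0,0]]], "grip_force": 50}}

```text
clock: 10.5
tool_pos: [0.6285, 0.0863, 0.1019]
eef_rot: [0.999, 0.055, -0.001, 0.0]
contact_force: [0.2, -0.5, -3.7]
opening: 0.481
finger_force: 50.0
```

Run:
```python
from h import *
im,P=held(.108); print(P[200:285:20,310:330:13,2].round(3))
```

```text
tool in enc -1.3 87.2
196 273 360 x 27.2 y 107.1 66.2 z 0.1033
202 272 362 x 24.6 y 107.5 65.0 z 0.1047
208 272 361 x 21.6 y 107.5 65.4 z 0.1047
214 272 361 x 18.6 y 107.5 65.3 z 0.1051
220 273 361 x 15.5 y 107.3 65.1 z 0.105
226 273 360 x 12.4 y 107.3 65.5 z 0.105
232 253 380 x 9.0 y 117.7 55.5 z 0.1046
[[0.105 0.104]
 [0.106 0.104]
 [0.105 0.106]
 [0.105 0.104]
 [0.105 0.105]]
```

Emit:
{"op": "step_arm", "data": {"increments": [[[0,0,-0.4],[0,0,0]],[[0,0,-0.4],[0,0,0]],[[0,0,0],[0,0,0]],[[0,0,0],[0,0,0]],[[0,0,0],[0,0,0]],[[0,0,0],[0,0,0]],[[0,0,0],[0,0,0]],[[0,0,0],[0,0,0]],[[0,0,0],[0,0,0]],[[0,0,0],[0,0,0]]]}}

```text
clock: 11.55
tool_pos: [0.6288, 0.0864, 0.0947]
eef_rot: [0.999, 0.055, -0.0, 0.0]
contact_force: [-0.9, 0.2, -2.5]
opening: 0.475
finger_force: 50.0
```

Emit:
{"op": "step_arm", "data": {"increments": [[[0,0,0],[0,0,0]],[[0,0,0],[0,0,0]],[[0,0,0],[0,0,0]],[[0,0,0],[0,0,0]],[[0,0,0],[0,0,0]],[[0,0,2],[0,0,0]],[[0,0,2],[0,0,0]],[[0,0,2],[0,0,0]],[[0,0,0],[0,0,0]],[[0,0,0],[0,0,0]]], "fingers": 0.75}}

```text
clock: 12.55
tool_pos: [0.629, 0.0865, 0.1547]
eef_rot: [0.999, 0.055, 0.0, 0.0]
contact_force: [0.5, 0.1, -1.9]
opening: 0.75
finger_force: 0.0
```

Run:
```python
from h import *
s=r.get_state();print(s['tool_pos'])
im,d,c=snap('wrist');P=cloud(d,c); save('w3.png',im)
b=(im[...,2]>im[...,0].astype(int)*1.6)&(im[...,2]>60)&(P[...,2]<.12)&(P[...,2]>.02)&(abs(P[...,0]-.63)<.05)&(abs(P[...,1]-.087)<.04)
print(b.sum(),np.percentile(P[b],[1,50,99],0))
rects(P,.092,.12)
```

```text
[0.62899545 0.08645071 0.15466264]
92 [[0.5977859  0.0824265  0.03789303]
 [0.63017596 0.08594555 0.04979367]
 [0.65848628 0.08990342 0.08496247]]
```

View pics/w3.png

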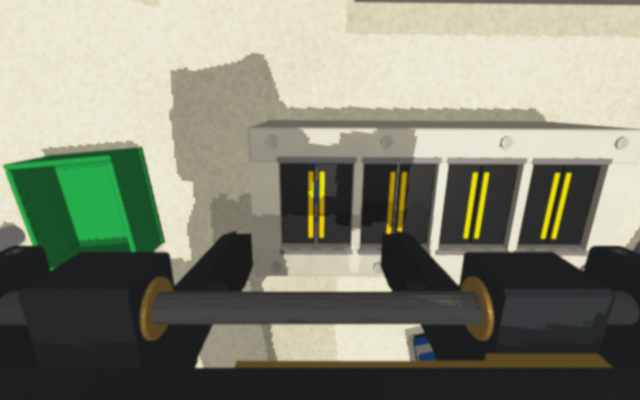

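The view shows slot 3's flaps shut at (316,205), with the module's blue visible through the gap at z = 0.050. So it's on the floor. The shallow grip works, and I'll repeat it for the middle module.

Emit:
{"op": "step_arm", "data": {"increments": [[[-2.7,-2.2,0],[0,0,2]],[[-2.7,-2.2,0],[0,0,2]],[[-2.7,-2.2,0],[0,0,2]],[[-2.7,-2.2,0],[0,0,2]],[[-2.7,-2.2,0],[0,0,2]],[[-2.7,-2.3,-1],[0,0,2]],[[-2.6,-2.3,-2],[0,0,1]],[[0,0,-1],[0,0,0]],[[0,0,0],[0,0,0]],[[0,0,0],[0,0,0]]], "fingers": 1}}

```text
clock: 13.6
tool_pos: [0.442, -0.0686, 0.1144]
eef_rot: [0.986, 0.168, 0.0, -0.0]
contact_force: [0.7, -0.1, 0.4]
opening: 1.0
finger_force: 0.0
```

Run:
```python
from h import *
s=r.get_state();print(s['tool_pos'],np.degrees(2*np.arctan2(s['eef_rot'][1],s['eef_rot'][0])))
im,d,c=snap('top'); P=cloud(d,c); rects(P,.034,.055,minn=100); print('flaps');rects(P,.07,.085,lo=(.58,-.2),hi=(.69,.2),minn=60)
im,d,c=snap('wrist'); P=cloud(d,c); rects(P,.034,.055)
```

```text
[ 0.44202271 -0.06860572  0.11439619] 19.32750359872153
318 135 109 [792.1   1.9] [  6.4 139.4] 5.4 z 0.0449
416 195 678 [ 591.9 -293.3] [80.7 92.2] 76.2 z 0.0419
225 201 283 [584.5 291.1] [102.4  91. ] 11.0 z 0.0472
392 250 236 [ 427.4 -208.3] [56.1 43.1] 6.6 z 0.044
flaps
343 170 63 [662.7 -72.7] [34.6 27.6] 7.0 z 0.0813
329 178 163 [642.3 -28.3] [63.5 50.3] 4.3 z 0.0826
311 177 159 [642.7  31.1] [54.4 54.5] 88.8 z 0.0821
290 177 87 [646.9  91.5] [50.2 33.6] 76.4 z 0.0825
472 7 852 [ 593.9 -112.6] [ 1.4 51.2] 6.2 z 0.0436
627 129 1216 [ 561.7 -257.3] [47.3 23.3] 35.7 z 0.0404
317 204 4391 [440.6 -70.5] [56.4 44.1] 19.5 z 0.0435
482 257 1627 [ 439.4 -205.3] [36.4 42.7] 2.9 z 0.0434
```

Emit:
{"op": "step_arm", "data": {"increments": [[[-0.1,-0.2,-2],[0,0,0]],[[0,0,-2.5],[0,0,0]],[[0,0,-2],[0,0,0]],[[0,0,-1.1],[0,0,0]],[[0,0,0],[0,0,0]],[[0,0,0],[0,0,0]],[[0,0,0],[0,0,0]],[[0,0,0],[0,0,0]],[[0,0,0],[0,0,0]],[[0,0,0],[0,0,0]]]}}

```text
clock: 14.7
tool_pos: [0.4408, -0.0716, 0.0395]
eef_rot: [0.986, 0.167, -0.0, -0.0]
contact_force: [0.1, -0.3, 0.5]
opening: 0.999
finger_force: 0.0
```

Emit:
{"op": "step_arm", "data": {"increments": [[[0,0,0],[0,0,0]],[[0,0,0],[0,0,0]],[[0,0,0],[0,0,0]],[[0,0,0],[0,0,0]],[[0,0,0],[0,0,0]],[[0,0,0],[0,0,0]],[[0,0,0],[0,0,0]],[[0,0,0],[0,0,0]],[[0,0,0],[0,0,0]],[[0,0,0],[0,0,0]]], "fingers": 0}}

```text
clock: 15.7
tool_pos: [0.4405, -0.0715, 0.0392]
eef_rot: [0.986, 0.167, -0.001, -0.0]
contact_force: [-0.1, 0.9, -0.2]
opening: 0.486
finger_force: 50.0
```

Emit:
{"op": "step_arm", "data": {"increments": [[[0,0,1],[0,0,0]],[[0,0,2],[0,0,0]],[[0,0,3],[0,0,0]],[[0,0,3],[0,0,0]],[[0,0,3],[0,0,0]],[[0,0,2],[0,0,0]],[[0,0,0],[0,0,0]],[[0,0,0],[0,0,0]],[[0,0,0],[0,0,0]],[[0,0,0],[0,0,0]]]}}

```text
clock: 16.7
tool_pos: [0.4397, -0.0716, 0.1782]
eef_rot: [0.986, 0.167, -0.002, -0.0]
contact_force: [0.9, -0.2, -1.0]
opening: 0.49
finger_force: 50.0
```

Run:
```python
from h import *
s=r.get_state();print(s['tool_pos'])
im,d,c=snap('wrist'); P=cloud(d,c); print(P[210:285:20,305:340:13,2].round(3))
```

```text
[ 0.43973907 -0.07156902  0.17817982]
[[0.183 0.183 0.183]
 [0.183 0.184 0.183]
 [0.183 0.183 0.182]
 [0.183 0.182 0.183]]
```

Emit:
{"op": "step_arm", "data": {"increments": [[[3.4,0.7,0],[0,0,-2.2]],[[3.4,0.7,0],[0,0,-2.2]],[[3.4,0.7,0],[0,0,-2.2]],[[3.4,0.7,0],[0,0,-2.2]],[[3.3,0.7,0],[0,0,-2.2]],[[3.3,0.8,0],[0,0,-2.2]],[[0,0,-2],[0,0,0]],[[0,0,-1.8],[0,0,0]],[[0,0,0],[0,0,0]],[[0,0,0],[0,0,0]]]}}

```text
clock: 17.75
tool_pos: [0.6419, -0.0286, 0.1404]
eef_rot: [0.999, 0.053, -0.001, -0.0]
contact_force: [-0.2, 0.0, -1.3]
opening: 0.482
finger_force: 50.0
```

Run:
```python
from h import *
s=r.get_state();print(s['tool_pos'],np.degrees(2*np.arctan2(s['eef_rot'][1],s['eef_rot'][0])))
im,P=held(.145); print('enc');rects(P,.082,.097)
```

```text
[ 0.64193926 -0.02856889  0.14042185] 6.072716735587183
tool in enc 0.2 -28.4
196 274 359 x 28.4 y -9.0 -49.3 z 0.1406
202 271 362 x 26.6 y -8.1 -50.3 z 0.1446
208 271 361 x 23.6 y -8.0 -50.1 z 0.1446
214 272 361 x 20.7 y -8.2 -50.1 z 0.1449
220 272 361 x 17.7 y -8.2 -50.2 z 0.145
226 272 361 x 14.5 y -8.0 -50.3 z 0.145
232 252 381 x 11.3 y 2.3 -60.8 z 0.1448
enc
262 184 42788 [643.3   0.8] [102.9 268.2] 6.1 z 0.0886
```

Emit:
{"op": "step_arm", "data": {"increments": [[[0,0,-0.5],[0,0,0]],[[0,0,-0.5],[0,0,0]],[[0,0,-0.5],[0,0,0]],[[0,0,-0.5],[0,0,0]],[[0,0,-0.5],[0,0,0]],[[0,0,-0.5],[0,0,0]],[[0,0,-0.5],[0,0,0]],[[0,0,-0.5],[0,0,0]],[[0,0,-0.4],[0,0,0]],[[0,0,-0.2],[0,0,0]]]}}

```text
clock: 18.8
tool_pos: [0.642, -0.0286, 0.0942]
eef_rot: [0.999, 0.053, -0.001, -0.0]
contact_force: [0.9, -1.0, 0.0]
opening: 0.486
finger_force: 50.0
```

Emit:
{"op": "step_arm", "data": {"increments": [[[0,0,0],[0,0,0]],[[0,0,0],[0,0,0]],[[0,0,0],[0,0,0]],[[0,0,0],[0,0,0]],[[0,0,0],[0,0,0]],[[0,0,2],[0,0,0]],[[0,0,2],[0,0,0]],[[0,0,2],[0,0,0]],[[0,0,0],[0,0,0]],[[0,0,0],[0,0,0]]], "fingers": 0.75}}

```text
clock: 19.8
tool_pos: [0.6425, -0.0287, 0.1552]
eef_rot: [0.999, 0.053, -0.0, -0.0]
contact_force: [0.1, 0.1, -1.1]
opening: 0.747
finger_force: 0.0
```

Run:
```python
from h import *
im,d,c=snap('wrist');P=cloud(d,c); save('w4.png',im)
print(P[195:235:8,250:390:10,2].round(3))
```

```text
[[0.084 0.083 0.083 0.085 0.099 0.098 0.098 0.098 0.1   0.097 0.083 0.09
  0.084 0.083]
 [0.085 0.084 0.085 0.086 0.098 0.098 0.099 0.098 0.098 0.097 0.082 0.09
  0.083 0.084]
 [0.083 0.085 0.084 0.089 0.099 0.1   0.099 0.099 0.099 0.097 0.083 0.09
  0.085 0.084]
 [0.084 0.084 0.084 0.09  0.098 0.099 0.098 0.098 0.099 0.098 0.082 0.088
  0.084 0.084]
 [0.084 0.084 0.083 0.09  0.099 0.098 0.1   0.1   0.098 0.098 0.082 0.089
  0.083 0.084]]
```

View pics/w4.png

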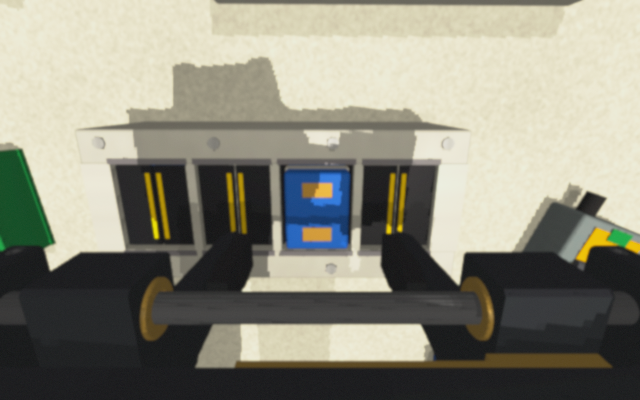

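The module at (317,210) is standing clamped, with its top at z = 0.099 and level. I'll push it down with the fingers closed.

Emit:
{"op": "step_arm", "data": {"increments": [[[0,0,0],[0,0,0]],[[0,0,0],[0,0,0]],[[0,0,0],[0,0,0]],[[0,0,0],[0,0,0]],[[0,0,0],[0,0,0]],[[0,0,0],[0,0,0]],[[0,0,-2],[0,0,0]],[[0,0,-2],[0,0,0]],[[0,0,-0.5],[0,0,0]],[[0,0,0],[0,0,0]]], "fingers": 0}}

```text
clock: 20.85
tool_pos: [0.642, -0.0286, 0.1095]
eef_rot: [0.999, 0.053, -0.001, -0.0]
contact_force: [-1.0, -0.0, -0.6]
opening: 0.005
finger_force: 0.0
```

Emit:
{"op": "step_arm", "data": {"increments": [[[0,0,-0.6],[0,0,0]],[[0,0,-0.6],[0,0,0]],[[0,0,-0.6],[0,0,0]],[[0,0,-0.6],[0,0,0]],[[0,0,-0.6],[0,0,0]],[[0,0,-0.6],[0,0,0]],[[0,0,-0.6],[0,0,0]],[[0,0,-0.6],[0,0,0]],[[0,0,-0.6],[0,0,0]],[[0,0,-0.3],[0,0,0]]]}}

```text
clock: 21.85
tool_pos: [0.6422, -0.0286, 0.0524]
eef_rot: [0.999, 0.053, -0.001, -0.0]
contact_force: [-0.3, 0.3, 1.2]
opening: -0.001
finger_force: 0.8
```

Emit:
{"op": "step_arm", "data": {"increments": [[[0,0,0],[0,0,0]],[[0,0,1],[0,0,0]],[[0,0,1],[0,0,0]],[[0,0,2],[0,0,0]],[[0,0,3],[0,0,0]],[[0,0,3.3],[0,0,0]],[[0,0,0],[0,0,0]],[[0,0,0],[0,0,0]],[[0,0,0],[0,0,0]],[[0,0,0],[0,0,0]]], "fingers": 0.75}}

```text
clock: 22.85
tool_pos: [0.6417, -0.0287, 0.1553]
eef_rot: [0.999, 0.053, -0.001, -0.0]
contact_force: [-1.1, -0.5, -0.9]
opening: 0.754
finger_force: 0.0
```

Run:
```python
from h import *
im,d,c=snap('wrist');P=cloud(d,c); save('w5.png',im)
print(P[195:235:8,250:390:10,2].round(3))
```

```text
[[0.084 0.085 0.084 0.301 0.085 0.084 0.086 0.085 0.085 0.084 0.083 0.091
  0.084 0.085]
 [0.083 0.084 0.084 0.088 0.083 0.083 0.084 0.084 0.084 0.084 0.084 0.089
  0.083 0.084]
 [0.085 0.084 0.085 0.089 0.085 0.083 0.085 0.084 0.085 0.085 0.084 0.09
  0.083 0.083]
 [0.084 0.085 0.084 0.09  0.085 0.084 0.085 0.085 0.084 0.084 0.084 0.088
  0.083 0.084]
 [0.083 0.085 0.086 0.089 0.084 0.085 0.085 0.084 0.084 0.085 0.083 0.09
  0.084 0.085]]
```

Slot 1's flaps are shut and level. Now the last module.

Emit:
{"op": "step_arm", "data": {"increments": [[[-3,-2.5,0],[0,0,0.9]],[[-3,-2.5,0],[0,0,0]],[[-3,-2.6,0],[0,0,0]],[[-3.1,-2.6,0],[0,0,0]],[[-3.1,-2.6,0],[0,0,0]],[[-3.1,-2.6,-1],[0,0,0]],[[-3.1,-2.6,-2],[0,0,0]],[[0,0,-1],[0,0,0]],[[0,0,0],[0,0,0]],[[0,0,0],[0,0,0]]], "fingers": 1}}

```text
clock: 23.9
tool_pos: [0.4298, -0.2077, 0.1161]
eef_rot: [0.998, 0.061, 0.0, -0.001]
contact_force: [-0.3, -0.2, -0.5]
opening: 0.999
finger_force: 0.0
```

Run:
```python
from h import *
s=r.get_state();print(s['tool_pos'],np.degrees(2*np.arctan2(s['eef_rot'][1],s['eef_rot'][0])))
im,d,c=snap('wrist'); P=cloud(d,c); rects(P,.034,.055)
im,d,c=snap('top'); P=cloud(d,c); save('t3.png',im);rects(P,.034,.055,minn=100)
```

```text
[ 0.42981425 -0.2077092   0.11607782] 7.0510916349097865
472 25 5807 [ 568.  -288.9] [80.2 41.5] 76.5 z 0.0419
317 203 4361 [ 428.3 -209.4] [55.9 44.1] 7.6 z 0.0436
536 219 2568 [ 438.7 -370. ] [39.6 39.5] 19.1 z 0.054
319 135 105 [792.6   1.8] [  6.2 139.6] 5.8 z 0.0443
416 192 532 [ 597.2 -294.3] [80.2 80. ] 77.1 z 0.0423
223 202 259 [584.7 291.5] [102.   91.8] 11.3 z 0.047
```

View pics/t3.png

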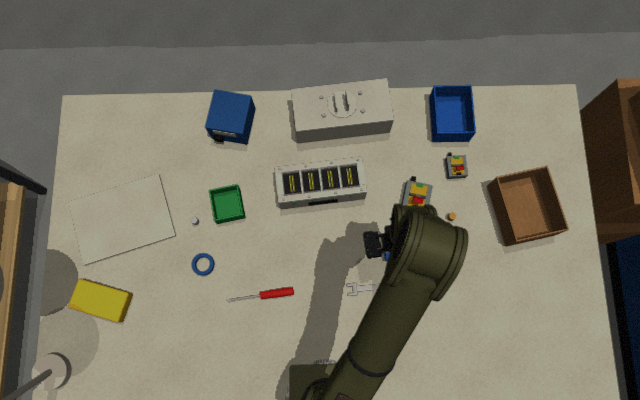

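The top view shows all flaps shut, the isolator's red lever still on the black side, and no other loose module. I'll grasp the last one.

Emit:
{"op": "step_arm", "data": {"increments": [[[-0.1,-0.2,-2],[0,0,0.4]],[[0,0,-2.5],[0,0,0]],[[0,0,-2],[0,0,0]],[[0,0,-1.2],[0,0,0]],[[0,0,0],[0,0,0]],[[0,0,0],[0,0,0]],[[0,0,0],[0,0,0]],[[0,0,0],[0,0,0]],[[0,0,0],[0,0,0]],[[0,0,0],[0,0,0]]]}}

```text
clock: 25.0
tool_pos: [0.4277, -0.2108, 0.0396]
eef_rot: [0.998, 0.064, -0.0, -0.0]
contact_force: [-0.3, -0.5, 0.2]
opening: 0.998
finger_force: 0.0
```

Emit:
{"op": "step_arm", "data": {"increments": [[[0,0,0],[0,0,0]],[[0,0,0],[0,0,0]],[[0,0,0],[0,0,0]],[[0,0,0],[0,0,0]],[[0,0,0],[0,0,0]],[[0,0,0],[0,0,0]],[[0,0,0],[0,0,0]],[[0,0,0],[0,0,0]],[[0,0,0],[0,0,0]],[[0,0,0],[0,0,0]]], "fingers": 0}}

```text
clock: 26.0
tool_pos: [0.4275, -0.2103, 0.0392]
eef_rot: [0.998, 0.064, -0.0, -0.0]
contact_force: [0.3, 2.1, -0.3]
opening: 0.489
finger_force: 50.0
```

Emit:
{"op": "step_arm", "data": {"increments": [[[0,0,1],[0,0,0]],[[0,0,2],[0,0,0]],[[0,0,3],[0,0,0]],[[0,0,3],[0,0,0]],[[0,0,3],[0,0,0]],[[0,0,2],[0,0,0]],[[0,0,0],[0,0,0]],[[0,0,0],[0,0,0]],[[0,0,0],[0,0,0]],[[0,0,0],[0,0,0]]]}}

```text
clock: 27.0
tool_pos: [0.4267, -0.2103, 0.178]
eef_rot: [0.998, 0.064, -0.002, -0.001]
contact_force: [-0.3, 0.7, -2.4]
opening: 0.486
finger_force: 50.0
```

Emit:
{"op": "step_arm", "data": {"increments": [[[3.2,1.8,0],[0,0,-1.3]],[[3.2,1.8,0],[0,0,0]],[[3.2,1.8,0],[0,0,0]],[[3.2,1.8,0],[0,0,0]],[[3.1,1.8,0],[0,0,0]],[[3.1,1.7,0],[0,0,0]],[[3.1,1.7,-1.8],[0,0,0]],[[0,0,-2],[0,0,0]],[[0,0,0],[0,0,0]],[[0,0,0],[0,0,0]]]}}

```text
clock: 28.0
tool_pos: [0.6471, -0.0873, 0.1399]
eef_rot: [0.999, 0.053, -0.002, 0.0]
contact_force: [-0.3, -0.3, -1.5]
opening: 0.488
finger_force: 50.0
```

Run:
```python
from h import *
s=r.get_state();print(s['tool_pos'],np.degrees(2*np.arctan2(s['eef_rot'][1],s['eef_rot'][0])))
im,P=held(.145)
```

```text
[ 0.64705506 -0.08731199  0.13994529] 6.033542108719423
tool in enc -0.7 -87.4
196 273 360 x 27.8 y -67.7 -108.6 z 0.1411
202 271 362 x 25.8 y -66.9 -109.4 z 0.1443
208 271 361 x 22.8 y -66.8 -108.8 z 0.1443
214 272 361 x 19.8 y -67.3 -109.2 z 0.1446
220 272 361 x 16.8 y -67.1 -109.3 z 0.1446
226 272 361 x 13.7 y -66.9 -109.6 z 0.1447
232 252 381 x 10.3 y -56.7 -119.7 z 0.1442
```

Centre y reads -88.1 against -87, so I'll shift +1 mm in y, then insert, release, close the fingers and push.

Emit:
{"op": "step_arm", "data": {"increments": [[[0,0.1,-0.5],[0,0,0]],[[0,0,-0.5],[0,0,0]],[[0,0,-0.5],[0,0,0]],[[0,0,-0.5],[0,0,0]],[[0,0,-0.5],[0,0,0]],[[0,0,-0.5],[0,0,0]],[[0,0,-0.5],[0,0,0]],[[0,0,-0.5],[0,0,0]],[[0,0,-0.4],[0,0,0]],[[0,0,-0.2],[0,0,0]]]}}

```text
clock: 29.05
tool_pos: [0.6479, -0.0854, 0.0941]
eef_rot: [0.999, 0.053, -0.001, -0.0]
contact_force: [-0.1, 0.2, -0.6]
opening: 0.485
finger_force: 50.0
```

Emit:
{"op": "step_arm", "data": {"increments": [[[0,0,0],[0,0,0]],[[0,0,0],[0,0,0]],[[0,0,0],[0,0,0]],[[0,0,0],[0,0,0]],[[0,0,0],[0,0,0]],[[0,0,2],[0,0,0]],[[0,0,2],[0,0,0]],[[0,0,2],[0,0,0]],[[0,0,0],[0,0,0]],[[0,0,0],[0,0,0]]], "fingers": 0.75}}

```text
clock: 30.05
tool_pos: [0.6485, -0.0856, 0.1551]
eef_rot: [0.999, 0.053, -0.0, -0.0]
contact_force: [-0.1, -0.1, -0.2]
opening: 0.749
finger_force: 0.0
```

Run:
```python
from h import *
im,d,c=snap('wrist');P=cloud(d,c)
print(P[195:235:8,250:390:10,2].round(3))
```

```text
[[0.085 0.084 0.085 0.089 0.084 0.083 0.084 0.084 0.085 0.084 0.084 0.09
  0.09  0.089]
 [0.084 0.084 0.083 0.09  0.084 0.084 0.085 0.085 0.083 0.083 0.084 0.09
  0.089 0.089]
 [0.084 0.084 0.084 0.089 0.085 0.084 0.084 0.083 0.084 0.085 0.084 0.089
  0.089 0.09 ]
 [0.084 0.084 0.084 0.09  0.084 0.084 0.084 0.084 0.083 0.084 0.084 0.089
  0.09  0.09 ]
 [0.084 0.085 0.085 0.09  0.085 0.084 0.086 0.084 0.085 0.084 0.085 0.089
  0.089 0.09 ]]
```

Emit:
{"op": "step_arm", "data": {"increments": [[[0,0,3],[0,0,0]],[[0,0,3],[0,0,0]],[[0,0,3],[0,0,0]],[[-1.8,-3.3,0],[0,0,-3.4]],[[-1.8,-3.3,0],[0,0,-3.4]],[[-1.8,-3.3,0],[0,0,-3.4]],[[-1.7,-3.3,0],[0,0,-3.3]],[[-1.7,-3.2,0],[0,0,-3.3]],[[-1.7,-3.2,0],[0,0,-3.2]],[[0,0,0],[0,0,0]]], "fingers": 0}}

```text
clock: 31.1
tool_pos: [0.5388, -0.2885, 0.2437]
eef_rot: [0.992, -0.127, -0.003, 0.002]
contact_force: [-0.4, -0.4, -0.8]
opening: 0.004
finger_force: 0.0
```

Run:
```python
from h import *
s=r.get_state();print(s['tool_pos'],np.degrees(2*np.arctan2(s['eef_rot'][1],s['eef_rot'][0])))
im,d,c=snap('wrist');P=cloud(d,c); save('w6.png',im); print('iso');rects(P,.036,.047);print('cap');rects(P,.066,.08,minn=100);rects(P,.08,.096)
im2,d,c=snap('top'); P=cloud(d,c);print('top'); rects(P,.034,.055,minn=60); save('t4.png',im2)
cv2.imwrite('pics/v.png',np.vstack([cv2.resize(im,(440,275)),cv2.resize(im2[100:300,150:470],(440,275))])[...,::-1])
```

```text
[ 0.53878881 -0.28850122  0.24368982] -14.559430888650402
iso
144 99 555 [ 652.1 -133. ] [111.1   2.6] 5.7 z 0.0418
308 112 5077 [ 592.4 -295.3] [80.2 89.9] 76.5 z 0.0419
cap
127 99 929 [ 652.  -132.8] [111.6   4.2] 4.9 z 0.0732
307 134 236 [ 579.5 -292.2] [30.1  8.7] 73.4 z 0.0752
62 128 17296 [643.1 -44.9] [112.  180.1] 6.0 z 0.0885
307 145 460 [ 569.7 -289.8] [29.5 14.9] 75.6 z 0.0839
top
319 135 111 [793.1  -1.2] [  7.1 145.9] 5.5 z 0.044
229 138 87 [791.4 283.3] [ 15.7 102.8] 0.4 z 0.0446
225 201 279 [584.4 290.8] [102.   90.7] 11.3 z 0.0475
413 203 291 [ 570.3 -286.3] [77.  46.8] 75.8 z 0.0422
330 199 118 [586.4 -33.7] [  4.8 203.3] 6.1 z 0.0459
```

View pics/v.png

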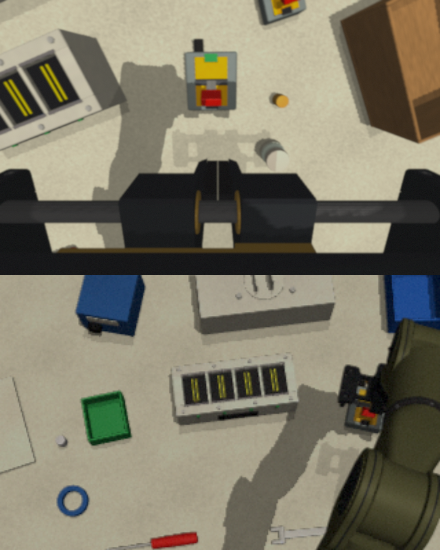

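Both views show all four flap pairs shut, the lever off at (211,98) in the upper half, and no blue modules left on the bench. Next I'll go down on the lever's -x side to switch it on.

Emit:
{"op": "step_arm", "data": {"increments": [[[0.1,0.3,-3],[0,0,0]],[[0,0.2,-3],[0,0,0]],[[0,0,-3],[0,0,0]],[[0,0,-3],[0,0,0]],[[0,0,-3],[0,0,0]],[[0,0,-2],[0,0,0]],[[0,0,-1.1],[0,0,0]],[[0,0,0],[0,0,0]],[[0,0,0],[0,0,0]],[[0,0,0],[0,0,0]]]}}

```text
clock: 32.2
tool_pos: [0.5456, -0.2767, 0.0654]
eef_rot: [0.993, -0.121, 0.001, -0.0]
contact_force: [0.2, 0.8, 0.1]
opening: 0.003
finger_force: 0.0
```

Emit:
{"op": "step_arm", "data": {"increments": [[[0.55,-0.2,0],[0,0,0]],[[0.55,-0.2,0],[0,0,0]],[[0.55,-0.2,0],[0,0,0]],[[0.55,-0.2,0],[0,0,0]],[[0.55,-0.15,0],[0,0,0]],[[0.55,-0.15,0],[0,0,0]],[[0.55,-0.15,0],[0,0,0]],[[0.55,-0.15,0],[0,0,0]],[[0,0,0],[0,0,0]],[[0,0,0],[0,0,0]]]}}

```text
clock: 33.2
tool_pos: [0.5885, -0.2906, 0.0641]
eef_rot: [0.993, -0.121, -0.0, -0.0]
contact_force: [-0.2, -0.8, -0.2]
opening: 0.005
finger_force: 0.0
```

Emit:
{"op": "step_arm", "data": {"increments": [[[-1,0.2,0],[0,0,0]],[[-1,0.2,1],[0,0,0]],[[-1,0.2,3],[0,0,0]],[[-1,0,4],[0,0,0]],[[-1,0,4],[0,0,0]],[[-1,0,4],[0,0,0]],[[0,0,2],[0,0,0]],[[0,0,0],[0,0,0]],[[0,0,0],[0,0,0]],[[0,0,0],[0,0,0]]]}}

```text
clock: 34.2
tool_pos: [0.5276, -0.2841, 0.2426]
eef_rot: [0.993, -0.121, -0.002, -0.001]
contact_force: [0.1, 0.6, 0.1]
opening: 0.005
finger_force: 0.0
```

Run:
```python
from h import *
print(r.get_state()['tool_pos'])
im,d,c=snap('wrist');P=cloud(d,c); save('w7.png',im); print('cap');rects(P,.066,.08,minn=80);rects(P,.08,.096)
```

```text
[ 0.52762102 -0.28406839  0.24259451]
cap
128 84 927 [ 651.6 -132.8] [111.6   8.4] 2.3 z 0.0732
310 94 225 [ 604.7 -298.3] [29.8  7.4] 73.8 z 0.0754
63 112 17852 [643.4 -47.1] [112.3 175. ] 6.0 z 0.0885
310 82 543 [ 614.9 -300.9] [28.9 14.9] 76.1 z 0.0838
```

View pics/w7.png

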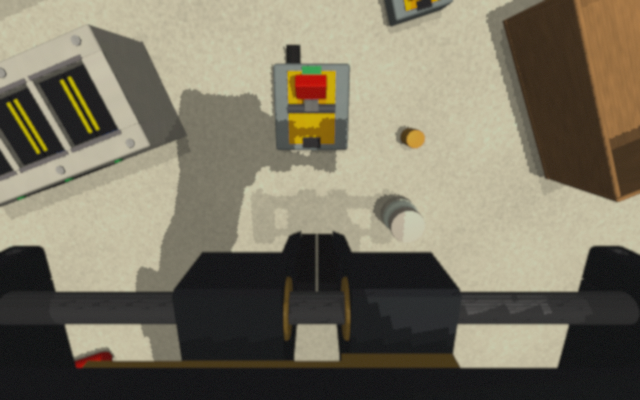

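The cap at (310,85) now leans to the green side, 23 mm past centre, so the isolator is on. The flaps are shut and the robot is clear, so I'll hand the job in.

```bash
python3 -c "
from plant import r
print(r.finish_job())"
```

```text
the job is handed in; nothing more can be done
None
```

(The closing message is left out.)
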